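Kick down the leg-stand prop and hold the trial leg upright

ROBOT

A 6-joint arm with a two-finger parallel gripper is mounted at the origin on the work surface. World frame = base frame: x ahead of the robot, y to its left, z up, the work surface at z = 0. Lengths are in m, angles in degrees, forces in N, time in s.
With the tool pointing down it reaches from about 0.4 to 0.825 m from the base axis. Payload 7 kg.
Tool frame: the origin (TCP) lies on the centre line of the jaws, within the pads' length; the fingertips stand 19 mm ahead of it and the grasp point (between the pads) is the TCP; z points along the fingers, y is the line along which they close (so a half turn about z gives the same grasp; the last joint's range is limited). The gripper opens to 88 mm and grips with 3 to 60 N. Pads are 19 mm wide; open, the fingers measure 130 mm over their backs; the gripper's body (78 mm by 193 mm) begins 47 mm behind the grasp point.
Start: joints at [80.907, 20.546, 0.682, 0, -70.136, -16.507], TCP at [0.292, 0.609, 0.246] pointing down, gripper open.
Joint ranges: [-176.03, 176.03], [-82.01, 121.73], [-58.28, 71.71], [-173.87, 95.51], [-174.79, -0.11], [-173.66, 173.66]. Speed limits (degrees/s): [136.94, 136.94, 172.46, 180, 180, 180].

INTERFACE

Orientations are given as [roll, pitch, yaw] about the fixed x, y, z axes, in that order (R = Rz(yaw) Ry(pitch) Rx(roll)).
In Python, from plant import get_state, capture, close_job gives the robot as it stands.
- The arm moves only by the tool apply_moves, never from a script. Its argument "targets" is a list of rows, each a list of 7 numbers: the opening, from 0 (shut) to 1 (fully open), then the shift along the tool's x, y, z normalised to -1 to 1, where 1 is 1000 mm, then the turn, a rotation vector about the tool's x, y, z normalised to -1 to 1, where 1 is 90 degrees. In form: [[claw, tx, ty, tz, ax, ay, az], ...]. A call has 1 to 20 rows; each row shifts and turns the commanded pose from where the row before left it, along the tool's axes as they then stand; what a row does not reach is not made up. A row lasts 1/12 s, in which the tool goes at most 41.7 mm and 7.16 degrees, less where a joint would pass 70% of its speed; a pose out of reach is approached as far as the arm can. A call with a number of a shift or a turn outside -1 to 1 is refused whole. A call with a gripper value outside its range is refused whole. The fingers move at their own pace and stop on an object; "newtons" is the grip in N (left out, the last holds). Time passes only in rows, so rows that do not move let the fingers close. It gives the time, the measured TCP pose, the force, the opening and the grip force at its end, in the units of the state.
- get_state(): the state, without advancing time (a new reading comes with each control period).
- capture(name): name is "scene" or "top" or "wrist"; returns a dict with "frame" (384x512x3 uint8, red, green, blue), "range_z" (384x512 float32, m along the optical axis (not along the pixel's ray), 0 where there is no reading), "camera_matrix" (3x3 intrinsics, pixels), "k1" (the pictures are not rectified: a ray, as slopes to the right and down, at radius r is drawn at 1 + k1 r^2 times it, then the intrinsics apply), "T" (4x4, takes a point from camera to world coordinates). Camera axes: x right, y down, z forward; pixel columns grow to the right and rows downward; lengths in m; the calibration is good to about 2 mm. A picture is of the moment at which its call begins.
- close_job(): hands the job in; it is judged then, once.
The state is a dict: "time_s": time; "joints": joint angles; "qd": joint speeds; "joint_torque": joint torques, N m; "tcp_pos": TCP position; "eef_rot": TCP orientation; "contact_force": force on the tool from outside, world axes, zero at the start; "moment": the same for the moment, N m; "gripper_width": finger opening in m; "gripper_force": force on a finger pad.
Only numpy, scipy, OpenCV 4.12 (cv2) and the standard library are available. Lean on these libraries where they do the work, as an engineer would, in place of code of your own. Each camera call takes 0.05 s, during which the arm holds its last target. There are 200 camera calls.

TASK

The trial prosthetic leg on the tilting stand is resting back on its bumper with its kickstand stowed. First flip the kickstand over centre so that it drops fully down on its stop, and only then swing the leg up by the black hub at its top and hold it upright by that hub so that it tips neither way: the job finishes with the gripper still holding the hub. Do not disturb the loose parts lying round the stand.

Things in the scene. Friction and masses are not known exactly. Their poses are not given: they have to be found in the camera images.
- stand: Fixed grey base plate of the leg stand, 250 x 170 x 10 mm; place and yaw vary. Origin on the counter below the tilt hinge; x = the stand's forward (kickstand side; plate from -90 to +160 mm), z up. The tilt hinge runs along y, 30 mm above the origin. A bumper post 95 mm high stands behind the leg at x = -50 to -68 mm. The leg is a 26 mm pylon with a knee link (46 x 36 x 50 mm) half-way up.
- frame (a joint): Tilt of the leg about the hinge: 0 = upright, negative = back (stand's -x), positive = forward. Starts on its back stop at -0.30. Let go, it falls back there from tilts below about -0.1, and from upright it tips forward (about 1.5 kg, some 1 N at the hub) until the lowered kickstand foot meets the plate near 0.12. No spring.
- hub: Black barrel across the top of the leg, 40 mm in diameter, 70 mm long along y (parallel to the tilt hinge), with a 30 mm steel cap, 6 mm thick, at each end. Origin at its centre, 235 mm from the tilt hinge along the leg (265 mm above the counter when upright); it turns freely about its axis. Below it is the pylon. Best pinched from above at its middle, fingers closing along the stand's x.
- kickstand (a joint): Kickstand angle about the leg's forward axis: 0 = stowed, 1.15 = fully down. Pivot 70 mm forward of the pylon axis, 90 mm from the tilt hinge along the leg. Its weighted tab lever starts 0.80 rad from straight up towards the stand's +y; past straight up (joint 0.80, over centre) it drops by itself to its stop on the -y side, before that it falls back. Under 2 N at the tab.
- kick_tab (a point): Centre of the kickstand's round steel tab: cylinder 24 mm in diameter and 30 mm long along the stand's x, on a 10 mm rod, 70 mm from the kickstand pivot. To flip, push it from its +y side towards the stand's -y; it rises about 20 mm on the way.
- kick_foot (a point): Centre of the kickstand's 16 mm rubber foot ball at the far end of its 93 mm leg; it stays clear of the plate while the frame leans back or stands upright.
- roller_a: Loose grey nylon roller standing on end, 32 mm in diameter, 44 mm high; origin at the centre of its underside. Leave alone.
- roller_b: Second loose nylon roller, the same. Leave alone.
- ankle_bracket: Loose black carbon L-shaped ankle bracket, 70 x 45 mm, 50 mm high; origin at the centre of its underside. Leave alone.
- offset_adapter: Loose chrome offset adapter, about 62 x 40 mm, 46 mm high; origin under its round foot. Leave alone.

How it is judged:
By the outcome, as a careful person would: the job done as asked, in the order asked, and still so for the second after the job is handed in, while the arm keeps its last pose, push and grip.
It also fails if it takes over 45 s, if anything falls off the work surface, if the arm or the gripper's body presses on something with over 40 N, if the wrist force passes 120 N, or if a joint passes its speed limit or range.

## Working session

There is one attempt and no reset: what is moved stays moved. The work goes in short steps, Python scripts to look and compute and a tool call to move; the robot and the scene stay as the last step left them, time stands still between calls to the robot, and variables do not carry over. Pictures are saved under pics/ and viewed, at most 10 in all, crops included, and the job is handed in when it is done.

Besides the shell and the picture viewer there is one more tool, called after "Call:" as name([rows], argument=value, ...), one row to a line, values as JSON. apply_moves: Moves the arm, as the interface text tells. Scaled input: -1 to 1 covers 1000 mm each way for a shift and 90 degrees each way for a turn. Its arguments: {"type":"object","properties":{"targets":{"type":"array","items":{"type":"array","items":{"type":"number"}}},"newtons":{"type":"number"}},"required":["targets"]}

```bash
mkdir -p pics
cat > h.py <<'E'
import numpy as np,cv2
from plant import get_state,capture,close_job
def cloud(c):
    K=np.array(c["camera_matrix"]);d=c["range_z"];h,w=d.shape
    u,v=np.meshgrid(np.arange(w),np.arange(h))
    x=(u-K[0,2])/K[0,0];y=(v-K[1,2])/K[1,1]
    X,Y=x.copy(),y.copy()
    for _ in range(8):
        s=1+c["k1"]*(X*X+Y*Y);X=x/s;Y=y/s
    P=np.stack([X*d,Y*d,d,np.ones_like(d)],-1)@np.array(c["T"]).T
    P=P[...,:3];P[d==0]=np.nan
    return P
def save(c,n): cv2.imwrite("pics/"+n,c["frame"][...,::-1])
E
python3 - <<'E'
from h import *
s=get_state();print(s)
ims=[]
for n in("scene","top"):
    c=capture(n);np.savez(n+".npz",P=cloud(c),f=c["frame"]);ims.append(c["frame"]);save(c,n+".png");print(n,np.round(c["T"],3).tolist())
E
```

```text
{'time_s': 0.0, 'joints': array([ 8.09066028e+01,  2.05916811e+01,  6.35433904e-01, -1.86509897e-02,
       -7.01356747e+01, -1.65059427e+01]), 'qd': array([ 0.02566073,  0.01575792,  0.0262205 ,  0.04149884, -0.082399  ,
        0.13529757]), 'joint_torque': array([ 2.76781182e-03, -5.82729328e+01,  2.93051898e+01,  6.99731380e+00,
        6.89771390e-03, -1.54028357e-04]), 'tcp_pos': array([0.29149625, 0.60832743, 0.24463711]), 'eef_rot': array([ 1.79906884e+02, -9.30802551e-03, -2.56056839e+01]), 'contact_force': array([ 0.18217983, -0.05585617, -0.24963866]), 'moment': array([ 0.02765611, -0.00705322,  0.03424537]), 'gripper_force': 0.0, 'gripper_width': 0.08793023046477828}
scene [[-0.725, 0.373, -0.579, 1.1], [0.689, 0.393, -0.61, 0.523], [-0.0, -0.841, -0.542, 0.612], [0.0, 0.0, 0.0, 1.0]]
top [[0.023, -0.993, 0.114, 0.507], [-1.0, -0.022, 0.009, 0.022], [-0.006, -0.115, -0.993, 0.988], [0.0, 0.0, 0.0, 1.0]]
```

View pics/scene.png

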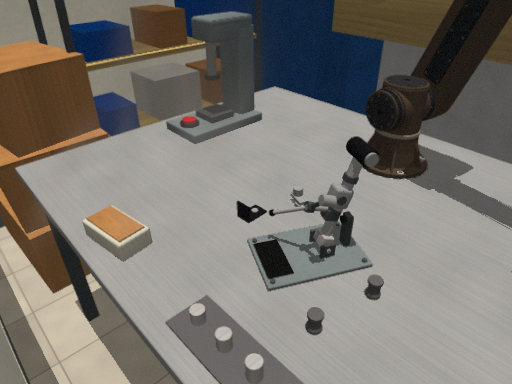

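View pics/top.png

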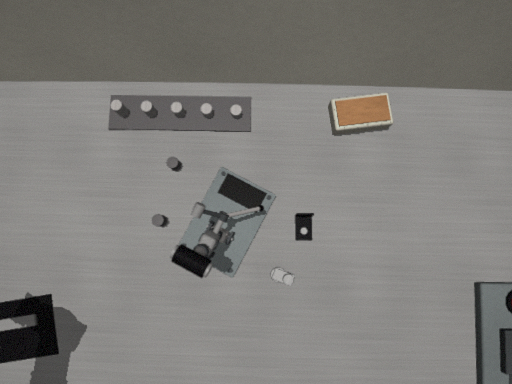

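The scene and top views show the leg leaning back (hub at top-view px 192,260), the kickstand tab at about (198,210), the plate around (225,222), rollers at (173,163) and (159,220), the bracket at (304,227) and the adapter at (282,275). Next I measure the plate and hub.

Run:
```python
from h import *
D=np.load("top.npz");P=D["P"];f=D["f"].astype(int)
print("table z",np.nanmedian(P[120:330,300:450,2]))
z=P[...,2]
S=np.load("scene.npz");Q=S["P"]
pts=np.concatenate([P[150:290,150:300].reshape(-1,3),Q[130:290,230:390].reshape(-1,3)])
pts=pts[~np.isnan(pts).any(1)]
m=(P[...,2]>0.004)&(P[...,2]<0.017);m[:150]=0;m[290:]=0;m[:,:165]=0;m[:,285:]=0
n,l,st,_=cv2.connectedComponentsWithStats(m.astype(np.uint8));k=1+np.argmax(st[1:,4])
# plate outline: include colour/full set of raised points projected
pl=P[l==k][:,:2];r=cv2.minAreaRect((pl*1000).astype(np.float32));print(r,cv2.boxPoints(r).tolist(),st[k])
# direction
b=cv2.boxPoints(r);e=[b[1]-b[0],b[2]-b[1]];L=max(e,key=np.linalg.norm);x=L/np.linalg.norm(L)
if x[0]<0:x=-x
yv=np.array([-x[1],x[0]]);c=np.array(r[0]);o=c-35*x
print("yaw",np.degrees(np.arctan2(x[1],x[0])),"origin",o)
def loc(p):
    d=p[:,:2]*1000-o;return np.c_[d@x,d@yv,p[:,2]*1000]
for nm,A,F in(("top",P,D["f"]),("scene",Q,S["f"])):
    q=A.reshape(-1,3);lo=loc(q);ok=~np.isnan(lo).any(1)
    s=ok&(abs(lo[:,1])<60)&(lo[:,0]>-130)&(lo[:,0]<0)&(lo[:,2]>215)
    print(nm,"hub",s.sum(),np.percentile(lo[s],[1,50,99],axis=0).round(1).tolist())
    s=ok&(lo[:,1]>35)&(lo[:,1]<90)&(lo[:,0]>-40)&(lo[:,0]<120)&(lo[:,2]>80)
    if s.sum(): print(nm,"tab",s.sum(),np.percentile(lo[s],[2,50,98],axis=0).round(1).tolist())
print("loose", {n:np.round(P[v,u],3).tolist() for n,(u,v) in dict(ra=(173,162),rb=(159,220),br=(304,227),ad=(282,275)).items()})
```

```text
table z -0.0014403865630049362
((556.8442993164062, 108.84959411621094), (170.16371154785156, 250.7003936767578), 63.43770980834961) [[406.67889404296875, 88.80113983154297], [630.9175415039062, -23.304672241210938], [707.0097045898438, 128.89804077148438], [482.77105712890625, 241.0038604736328]] [ 201  167   75  111 3841]
yaw -26.562288 origin [525.5385952  124.50056076]
top hub 845 [[-87.5, -41.2, 219.2], [-65.8, -2.6, 269.4], [-46.5, 38.2, 275.3]]
top tab 165 [[10.7, 36.9, 175.7], [27.0, 47.6, 190.6], [42.0, 60.7, 197.4]]
scene hub 803 [[-81.0, -33.2, 216.4], [-55.6, 11.6, 260.4], [-44.1, 41.9, 275.2]]
scene tab 204 [[13.1, 41.4, 174.6], [32.5, 57.2, 188.1], [44.6, 62.4, 197.9]]
loose {'ra': [0.708, 0.252, 0.042], 'rb': [0.554, 0.281, 0.042], 'br': [0.546, -0.101, 0.006], 'ad': [0.419, -0.043, 0.02]}
```

Plate fits 170x251 mm, with the hub top at 275 mm and the tab near (26, 50, 184) in the stand frame, all as expected. Next I move to the +y side of the tab with the fingers shut.

Call:
apply_moves([
  [0,0.0323,0.0161,0,0,0,0],
  [0,0.0323,0.0161,0,0,0,0],
  [0,0.0323,0.0161,0,0,0,0],
  [0,0.0323,0.0161,0,0,0,0],
  [0,0.0323,0.0161,0,0,0,0],
  [0,0.0323,0.0161,0,0,0,0],
  [0,0.0323,0.0161,0,0,0,0],
  [0,0.0323,0.0161,0,0,0,0],
  [0,0.0323,0.0161,0,0,0,0],
  [0,0.0323,0.0161,0,0,0,0],
  [0,0.0323,0.0161,0,0,0,0],
  [0,0.0323,0.0161,0,0,0,0],
  [0,0.0323,0.0161,0,0,0,0],
  [0,0.0323,0.0161,0,0,0,0],
  [0,0,0,0,0,0,0.0107],
  [0,0,0,0,0,0,0],
  [0,0,0,0,0,0,0],
], newtons=10)

```text
time_s: 1.52
tcp_pos: [0.6019, 0.2097, 0.245]
eef_rot: [180.0, 0.0, -26.6]
contact_force: [-0.8, -0.8, -0.0]
gripper_width: 0.0006
gripper_force: 0.0
```

```bash
cat >> h.py <<'E'
o=np.array([525.5,124.5]);a=np.radians(-26.56);ex=np.array([np.cos(a),np.sin(a)]);ey=np.array([-ex[1],ex[0]])
def loc(p):
    p=np.asarray(p);d=p[...,:2]*1000-o;return np.stack([d@ex,d@ey,p[...,2]*1000],-1)
def st():
    s=get_state();print(s["time_s"],"loc",loc(s["tcp_pos"]).round(1),"rpy",s["eef_rot"].round(2),"F",s["contact_force"].round(1),"w",round(s["gripper_width"],4),s["gripper_force"],"q",s["joints"].round(0))
E
python3 - <<'E'
from h import *
st()
A=capture("scene");B=capture("wrist")
cv2.imwrite("pics/a.png",np.vstack([A["frame"][100:300,130:470],B["frame"][:, :340]])[...,::-1])
E
```

```text
1.5167 loc [ 30.2 110.4 245. ] rpy [ 1.7996e+02  4.0000e-02 -2.6600e+01] F [-0.8 -0.8 -0. ] w 0.0006 0.0 q [ 37.  17.  -4.  -0. -69.  27.]
```

View pics/a.png

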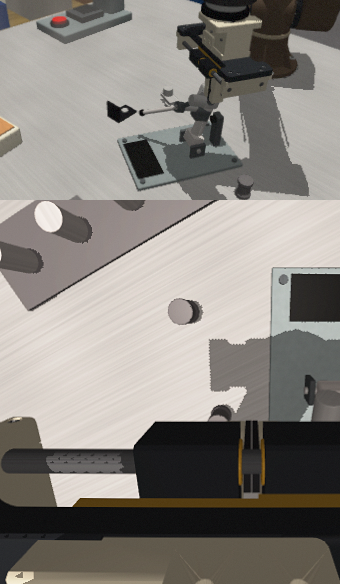

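The body's long side lies along stand y and clears the hub. Next I lower and push the tab.

Call:
apply_moves([
  [0,0,0,0.024,0,0,0],
  [0,0,0,0.024,0,0,0],
  [0,0,0.008,0,0,0,0],
  [0,0,0.008,0,0,0,0],
  [0,0,0.008,0,0,0,0],
  [0,0,0.004,0,0,0,0],
  [0,0,0.004,0,0,0,0],
  [0,0,0.004,0,0,0,0],
  [0,0,0.004,0,0,0,0],
  [0,0,0.004,0,0,0,0],
  [0,0,0.004,0,0,0,0],
  [0,0,0.004,0,0,0,0],
  [0,0,0.004,0,0,0,0],
  [0,0,0.004,0,0,0,0],
  [0,0,0.004,0,0,0,0],
  [0,0,0.004,0,0,0,0],
])

```text
time_s: 2.95
tcp_pos: [0.5711, 0.1484, 0.1972]
eef_rot: [179.9, 0.0, -26.6]
contact_force: [0.2, 1.5, 0.8]
gripper_width: 0.0002
gripper_force: 0.4
```

Run:
```python
from h import *
st()
A=capture("scene");cv2.imwrite("pics/b.png",cv2.resize(A["frame"][130:290,220:400],None,fx=3,fy=3)[...,::-1])
```

```text
2.95 loc [ 30.1  41.8 197.2] rpy [ 1.7994e+02  3.0000e-02 -2.6580e+01] F [0.2 1.5 0.8] w 0.0002 0.373980849981308 q [ 34.  15. -14.   0. -61.  30.]
```

View pics/b.png

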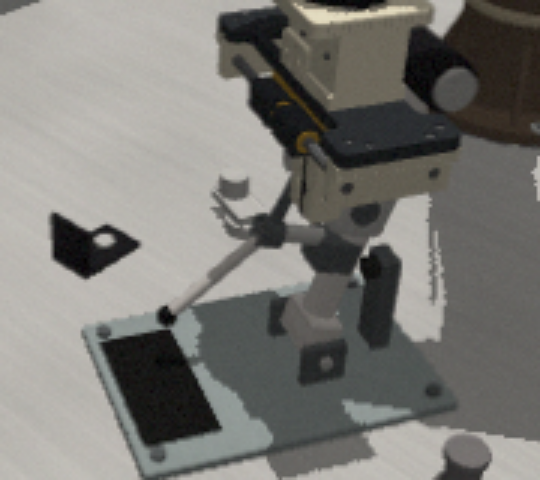

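The kickstand is turning: the foot at (165,315) has come down and the lever is nearly upright at (285,195). I continue past centre, then wait and back off.

Call:
apply_moves([
  [0,0,0.004,0,0,0,0],
  [0,0,0.004,0,0,0,0],
  [0,0,0.004,0,0,0,0],
  [0,0,0.004,0,0,0,0],
  [0,0,0.004,0,0,0,0],
  [0,0,0.004,0,0,0,0],
  [0,0,0.004,0,0,0,0],
  [0,0,0,0,0,0,0],
  [0,0,0,0,0,0,0],
  [0,0,0,0,0,0,0],
  [0,0,0,0,0,0,0],
  [0,0,-0.02,0,0,0,0],
  [0,0,-0.03,0,0,0,0],
  [0,0,-0.03,0,0,0,0],
  [0,0,0,-0.04,0,0,0],
  [0,0,0,-0.04,0,0,0],
  [0,0,0,-0.04,0,0,0],
  [0,0,0,-0.03,0,0,0],
])

```text
time_s: 4.5
tcp_pos: [0.5955, 0.1962, 0.351]
eef_rot: [-179.9, -0.1, -26.5]
contact_force: [0.9, 0.1, 0.2]
gripper_width: 0.0006
gripper_force: 0.0
```

Run:
```python
from h import *
st()
A=capture("scene");cv2.imwrite("pics/c.png",cv2.resize(A["frame"][130:290,220:400],None,fx=3,fy=3)[...,::-1])
for n in("scene","top"):
    c=capture(n);L=loc(cloud(c));
    m=(abs(L[...,1])<60)&(L[...,0]>0)&(L[...,0]<50)&(L[...,2]>175)&(L[...,2]<225)
    if m.sum():print(n,"tab",m.sum(),np.percentile(L[m],[2,50,98],axis=0).round(1).tolist())
    m=(L[...,1]<-20)&(L[...,1]>-130)&(L[...,0]>20)&(L[...,0]<110)&(L[...,2]>30)&(L[...,2]<180)
    if m.sum():print(n,"leg",m.sum(),np.percentile(L[m],[2,50,98],axis=0).round(1).tolist())
    m=(abs(L[...,1])<45)&(L[...,0]<-30)&(L[...,0]>-110)&(L[...,2]>230)&(L[...,2]<285)
    if m.sum():print(n,"hub",m.sum(),np.percentile(L[m],[2,50,98],axis=0).round(1).tolist())
```

```text
4.5 loc [ 30.6  95.4 351. ] rpy [-1.7991e+02 -1.1000e-01 -2.6520e+01] F [0.9 0.1 0.2] w 0.0006 0.0 q [ 36.  13.   4.   0. -81.  27.]
scene tab 212 [[9.3, -32.1, 176.6], [28.6, -15.6, 202.1], [39.6, -11.5, 213.6]]
scene leg 5 [[20.1, -30.7, 35.0], [20.3, -29.8, 38.6], [21.2, -27.1, 43.7]]
scene hub 664 [[-79.9, -28.7, 232.5], [-56.6, 18.8, 262.0], [-47.7, 41.8, 275.0]]
top tab 169 [[5.4, -36.1, 196.8], [21.3, -25.6, 206.8], [36.9, -13.5, 213.4]]
top hub 817 [[-86.6, -41.0, 250.9], [-66.5, -2.8, 269.5], [-49.7, 37.0, 274.7]]
```

View pics/c.png

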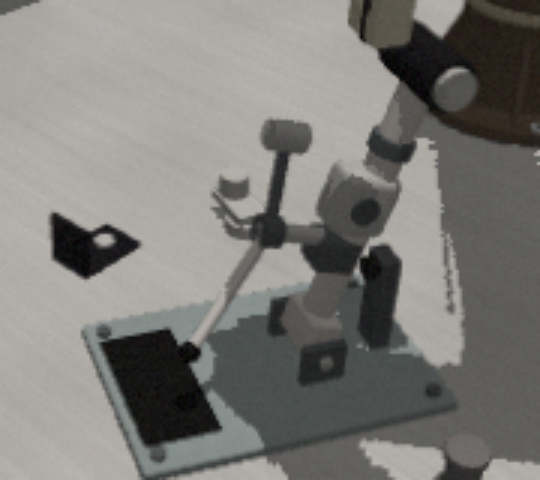

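The kickstand is fully down on its stop: tab at y=-24 (as computed), foot at (190,352) above the mat. The leg is still on its bumper. Next I turn 90°, open, move above the hub and tilt along the leg.

Call:
apply_moves([
  [1,0,0,0,0,0,0.0769],
  [1,0,0,0,0,0,0.0769],
  [1,0,0,0,0,0,0.0769],
  [1,0,0,0,0,0,0.0769],
  [1,0,0,0,0,0,0.0769],
  [1,0,0,0,0,0,0.0769],
  [1,0,0,0,0,0,0.0769],
  [1,0,0,0,0,0,0.0769],
  [1,0,0,0,0,0,0.0769],
  [1,0,0,0,0,0,0.0769],
  [1,0,0,0,0,0,0.0769],
  [1,0,0,0,0,0,0.0769],
  [1,0,0,0,0,0,0.0769],
  [1,0,0,0,0,0,0],
])

```text
time_s: 5.82
tcp_pos: [0.5945, 0.1957, 0.3461]
eef_rot: [179.9, -0.1, -116.9]
contact_force: [0.1, 0.4, 0.6]
gripper_width: 0.0854
gripper_force: 0.0
```

Call:
apply_moves([
  [1,0.0191,0.0247,0,0,0,0],
  [1,0.0191,0.0247,0,0,0,0],
  [1,0.0191,0.0247,0,0,0,0],
  [1,0.0191,0.0247,0,0,0,0],
  [1,0.0191,0.0247,0,0,0,0],
  [1,0,0,0.01,0.0635,0,0],
  [1,0,0,0,0.0635,0,0],
  [1,0,0,0,0.0635,0,0],
  [1,0,0,0,0,0,0],
  [1,0,0,0,0,0,0],
  [1,0,0,0,0,0,0],
])

```text
time_s: 6.73
tcp_pos: [0.4416, 0.166, 0.3377]
eef_rot: [-162.9, -0.0, -116.3]
contact_force: [0.0, 0.8, 0.2]
gripper_width: 0.0877
gripper_force: 0.0
```

```bash
cat >> h.py <<'E'
from scipy.spatial.transform import Rotation as Rot
def rel(tgt):
    s=get_state();p=s["tcp_pos"];R=Rot.from_euler("xyz",s["eef_rot"],degrees=True).as_matrix()
    w=np.array([*(o+tgt[0]*ex+tgt[1]*ey),tgt[2]])/1000
    print("to",tgt,"tool mm",(R.T@(w-p)*1000).round(1));S=np.eye(3);S[:2,0]=ex;S[:2,1]=ey;print("tool axes in stand (cols)",(S.T@R).round(3).tolist())
E
python3 - <<'E'
from h import *
st();rel([-69.4,0,254.5])
c=capture("wrist");save(c,"d.png")
for n,c in(("wrist",c),("top",capture("top"))):
    L=loc(cloud(c))
    m=(abs(L[...,1])<50)&(L[...,0]<-30)&(L[...,0]>-110)&(L[...,2]>235)&(L[...,2]<285)
    if m.sum():print(n,"hub",m.sum(),np.percentile(L[m],[2,50,98],axis=0).round(1).tolist())
E
```

```text
6.7333 loc [-93.6  -0.4 337.7] rpy [-1.6294e+02 -2.0000e-02 -1.1634e+02] F [0.  0.8 0.2] w 0.0877 0.0 q [ 58.  -9. -30.  18. -68. -91.]
to [-69.4, 0, 254.5] tool mm [-0.3  1.3 86.6]
tool axes in stand (cols) [[0.004, -0.956, 0.293], [-1.0, -0.004, 0.001], [0.0, -0.293, -0.956]]
wrist hub 4053 [[-86.8, -41.8, 253.1], [-72.6, -7.4, 272.4], [-51.8, 37.4, 276.8]]
top hub 181 [[-86.5, -41.3, 247.5], [-66.7, -33.2, 267.9], [-49.9, -25.0, 274.1]]
```

View pics/d.png

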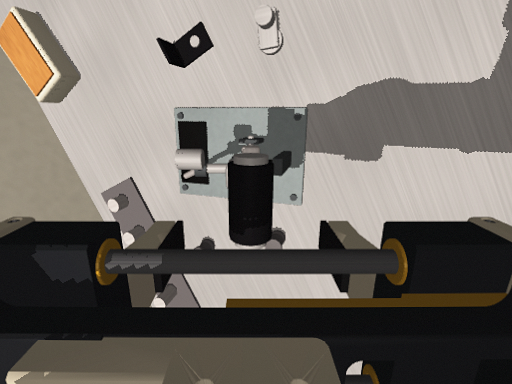

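The hub (cols 229–272) is centred between the fingers (about 130–375). Next I descend and grip.

Call:
apply_moves([
  [1,0,0,0.02,0,0,0],
  [1,0,0,0.02,0,0,0],
  [1,0,0,0.02,0,0,0],
  [1,0,0,0.016,0,0,0],
  [1,0,0,0.01,0,0,0],
  [1,0,0,0,0,0,0],
  [0.3,0,0,0,0,0,0],
  [0.3,0,0,0,0,0,0],
  [0.3,0,0,0,0,0,0],
  [0.3,0,0,0,0,0,0],
  [0.3,0,0,0,0,0,0],
  [0.3,0,0,0,0,0,0],
  [0.3,0,0,0,0,0,0],
], newtons=20)

```text
time_s: 7.92
tcp_pos: [0.4644, 0.1543, 0.2557]
eef_rot: [-162.9, 0.0, -116.5]
contact_force: [-0.5, 0.5, -0.0]
gripper_width: 0.0463
gripper_force: 0.0
```

Run:
```python
from h import *
st();rel([-69.4,0,254.5])
```

```text
7.9167 loc [-68.   -0.6 255.7] rpy [-1.6285e+02  3.0000e-02 -1.1651e+02] F [-0.5  0.5 -0. ] w 0.0463 0.0 q [ 54.  -4. -38.  21. -55. -92.]
to [-69.4, 0, 254.5] tool mm [-0.6  1.7  0.7]
tool axes in stand (cols) [[0.001, -0.956, 0.295], [-1.0, -0.001, 0.001], [-0.001, -0.295, -0.956]]
```

Still closing.

Call:
apply_moves([
  [0.3,0,0.001,0.0005,0,0,0],
  [0.3,0,0,0,0,0,0],
  [0.3,0,0,0,0,0,0],
  [0.3,0,0,0,0,0,0],
  [0.3,0,0,0,0,0,0],
  [0.3,0,0,0,0,0,0],
], newtons=20)

```text
time_s: 8.42
tcp_pos: [0.4648, 0.1542, 0.2556]
eef_rot: [-162.7, 0.0, -116.5]
contact_force: [9.1, -5.2, 0.5]
gripper_width: 0.0397
gripper_force: 20.0
```

Run:
```python
from h import *
st();rel([-69.4,0,254.5])
```

```text
8.4167 loc [-67.6  -0.6 255.6] rpy [-1.6272e+02  1.0000e-02 -1.1652e+02] F [ 9.1 -5.2  0.5] w 0.0397 20.001209378242493 q [ 54.  -4. -38.  21. -55. -92.]
to [-69.4, 0, 254.5] tool mm [-0.6  2.   0.5]
tool axes in stand (cols) [[0.001, -0.955, 0.297], [-1.0, -0.001, 0.0], [-0.0, -0.297, -0.955]]
```

Gripped: width 39.7 mm matches the 40 mm barrel. Next I swing it up on the arc.

Call:
apply_moves([
  [0.3,0,-0.00587,7e-05,-0.0159,0,0],
  [0.3,0,-0.00587,7e-05,-0.0159,0,0],
  [0.3,0,-0.00587,7e-05,-0.0159,0,0],
  [0.3,0,-0.00587,7e-05,-0.0159,0,0],
  [0.3,0,-0.00587,7e-05,-0.0159,0,0],
  [0.3,0,-0.00587,7e-05,-0.0159,0,0],
  [0.3,0,-0.00587,7e-05,-0.0159,0,0],
  [0.3,0,-0.00587,7e-05,-0.0159,0,0],
  [0.3,0,-0.00587,7e-05,-0.0159,0,0],
  [0.3,0,-0.00587,7e-05,-0.0159,0,0],
  [0.3,0,-0.00587,7e-05,-0.0159,0,0],
  [0.3,0,-0.00587,7e-05,-0.0159,0,0],
  [0.3,0,0,0,0,0,0],
  [0.3,0,0,0,0,0,0],
  [0.3,0,0,0,0,0,0],
])

```text
time_s: 9.67
tcp_pos: [0.5268, 0.1231, 0.2662]
eef_rot: [-179.9, 0.0, -116.6]
contact_force: [-0.5, -2.5, 6.4]
gripper_width: 0.0395
gripper_force: 20.0
```

Run:
```python
from h import *
st();rel([0,0,265])
A=capture("scene");cv2.imwrite("pics/e.png",cv2.resize(A["frame"][110:290,220:420],None,fx=3,fy=3)[...,::-1])
L=loc(cloud(A))
# pylon/knee/lower bumps: x profile vs height; hinge-axle caps at z~30
for z0 in range(20,260,15):
    m=(abs(L[...,2]-z0)<5)&(abs(L[...,1])<40)&(L[...,0]>-45)&(L[...,0]<45)
    if m.sum()>5:print(z0,m.sum(),np.percentile(L[m],[3,50,97],axis=0)[:,:2].round(1).tolist())
m=(L[...,2]>150)&(L[...,2]<210)&(L[...,0]>50)&(L[...,0]<95)&(L[...,1]<0)&(L[...,1]>-45)
print("tab",m.sum(),np.percentile(L[m],[2,50,98],axis=0).round(1).tolist() if m.sum() else "")
```

```text
9.6667 loc [  1.8  -0.7 266.2] rpy [-1.7992e+02  3.0000e-02 -1.1656e+02] F [-0.5 -2.5  6.4] w 0.0395 20.000965297222137 q [ 34.   7. -15.   0. -68. -61.]
to [0, 0, 265] tool mm [-0.7  1.8  1.1]
tool axes in stand (cols) [[0.0, -1.0, 0.001], [-1.0, -0.0, 0.001], [-0.001, -0.001, -1.0]]
20 59 [[-14.0, -30.9], [10.6, 32.8], [20.6, 35.3]]
35 104 [[-13.0, -28.4], [15.5, 30.2], [20.3, 37.5]]
50 110 [[-9.8, -16.6], [10.3, 16.0], [17.8, 22.4]]
65 37 [[-4.9, -0.2], [7.8, 10.0], [15.4, 13.4]]
80 52 [[-42.6, -5.1], [4.0, 7.6], [14.6, 12.5]]
95 40 [[-44.2, -4.6], [2.5, 11.0], [29.2, 14.4]]
110 66 [[-5.5, 1.9], [19.7, 14.0], [32.0, 16.2]]
125 110 [[-3.9, -3.1], [23.5, 8.3], [43.1, 15.3]]
140 70 [[-8.0, -7.3], [20.3, 16.3], [32.9, 18.8]]
155 95 [[-9.0, -5.2], [20.2, 17.3], [33.5, 21.6]]
170 106 [[-9.3, -7.7], [18.7, 16.3], [33.2, 18.9]]
185 70 [[-6.4, -6.3], [11.3, 7.8], [25.3, 13.1]]
200 61 [[-7.8, -4.6], [9.7, 12.8], [18.8, 16.5]]
215 54 [[-5.6, -1.2], [8.0, 10.0], [14.9, 13.3]]
230 54 [[-5.7, -5.0], [8.5, 9.4], [14.3, 13.2]]
245 29 [[5.7, -2.1], [12.6, 7.7], [25.3, 34.5]]
tab 237 [[58.0, -29.8, 153.6], [74.3, -15.5, 187.4], [87.4, -7.0, 198.2]]
```

View pics/e.png

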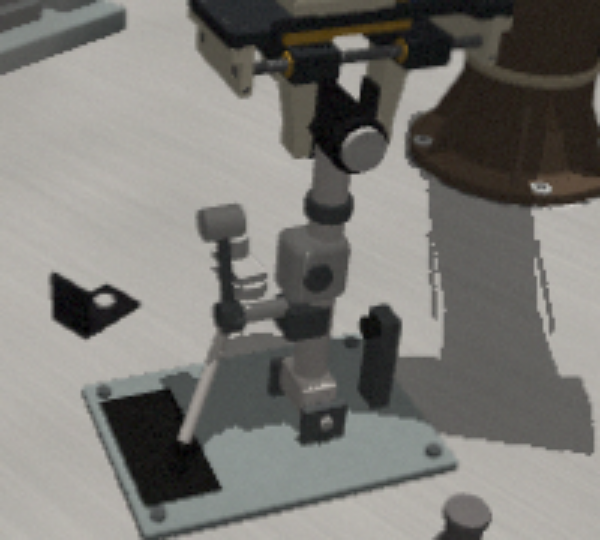

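The leg is held upright: the pylon's front face is at x = 15.4 low and 14.5 high, less than 0.4° of lean, and the foot is clear of the plate with the kickstand down. I let it settle, then hand in.

Call:
apply_moves([
  [0.3,0,0,0,0,0,0],
  [0.3,0,0,0,0,0,0],
  [0.3,0,0,0,0,0,0],
  [0.3,0,0,0,0,0,0],
  [0.3,0,0,0,0,0,0],
  [0.3,0,0,0,0,0,0],
])

```text
time_s: 10.22
tcp_pos: [0.5264, 0.1233, 0.2662]
eef_rot: [-179.9, 0.0, -116.5]
contact_force: [0.5, -1.6, 5.8]
gripper_width: 0.0396
gripper_force: 20.0
```

Run:
```python
from h import *
st();print(close_job())
```

```text
10.2167 loc [  1.3  -0.6 266.2] rpy [-1.7993e+02  3.0000e-02 -1.1652e+02] F [ 0.5 -1.6  5.8] w 0.0396 20.001809298992157 q [ 34.   7. -15.   0. -68. -61.]
the job is handed in; nothing more can be done
None
```

The kickstand was flipped fully down on its stop, then the leg was swung up and is held upright by its hub (measured lean under 0.4°); I steered clear of the loose parts, and the job was handed in at 10.2 s.

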